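Lock the engraver's vise with its bar

TASK

Take the lock bar from its rest and, holding it level and pointed at the vise's middle, slide its tip lightly round the lock ring, out of sight under the vise's head on the robot's side, until it drops into the ring's socket: a few newtons will do, never jab or press hard, or you score the ring or drag it along. Push the bar fully home, swing it clockwise as seen from above as far as the ring will go, and leave it there in the locked ring. Leave the jar, the screwdriver and the stone alone.

Things in the scene. Friction and masses are not known exactly. Their poses are not given: they have to be found in the camera images.
- vise: engraver's turntable vise, fixed: round foot (diameter 160 mm, 26 mm high) and, overhanging, a round head (diameter 160 mm, from 66 to 112 mm above the bench; jaws on top to 142 mm, screw end towards +x). In the gap between them, all round, stands the lock ring. Origin: on the vertical axis at bench level; x points away from the robot (turned at most 0.25 rad), y left, z up
- ring_axis (a point): point on the vise's vertical axis at the height of the socket's centre, 48 mm above the bench; axes as the vise's. The lock ring is a smooth upright cylinder of diameter 90 mm (30 to 62 mm above the bench) about this axis. It has one level, radial, square socket, 9.5 mm wide and high, 27 mm deep: its bottom lies 18 mm from the axis, so the bar's handle centre is then 155 mm from it
- bar_grip (a point): centre of the lock bar's handle: round aluminium, diameter 22 mm, 100 mm long, with a straight steel shank of diameter 8 mm out of one end that narrows over the last 7 mm to a flat tip 4 mm across; 0.12 kg. x points along the bar to the tip, 137 mm from this point. At the start it lies level on its rest, 50 mm above the bench, tip away from the robot
- bar_tip (a point): centre of the flat tip face of the lock bar's shank
- rest: wooden rest of the lock bar, fixed: base 150 x 60 x 10 mm, two open-topped notched uprights 40 mm wide and 10 mm thick, under the handle's rear end (43 mm behind the handle's centre, 46 mm high) and under the shank (66 mm ahead of it, 52 mm high); the middle of the handle is free. Origin: at bench level under the nominal place of the handle's centre; x along the bar to its tip
- jar_mid (a point): bystander: closed glass jar with a white cap, diameter 44 mm, 75 mm high, centre half-way up
- driver: bystander: screwdriver with a yellow handle, 170 mm long, lying on the bench
- stone: bystander: rough green stone, 55 x 42 x 34 mm, origin under its centre
- ring_front (a point): point on the lock ring's surface straight towards the vise's -x, at socket height, 45 mm from the axis; axes as the vise's. At the start the socket's mouth lies somewhere from 0.40 rad round to the right (-y) of this point to 0.25 rad round to the left (+y). The ring turns stiffly, at about 0.4 N m: a sideways push of more than 9 N on its surface drags it round
- locked (a point): where the handle's centre of a fully inserted bar lies when the ring is against its locked stop: 155 mm from the vise's axis, 0.70 rad round to the left (+y) of its -x direction; axes as the vise's, does not turn with the ring. Going there from the robot's side is clockwise seen from above. The bar has 1.5 mm play in the socket and can lean 0.055 rad, so it may stop a little past this point
Things that resemble listed ones, but are neither listed nor needed, are in the scene too. Of the things that look like the part that bears bar_grip, the middle-sized one is meant. What is shaped like the vise but blue is not meant.

How it is judged:
By the outcome, as a careful person would: the job done as asked, in the order asked, and still so for the second after the job is handed in, with the robot touching nothing.
It also fails if it takes over 72 s, if anything falls off the work surface, if the arm or the gripper's body presses on something with over 40 N, if the wrist force passes 120 N, or if a joint passes its speed limit or range.

ROBOT

A 6-joint arm with a two-finger parallel gripper is mounted at the origin on the work surface. World frame = base frame: x ahead of the robot, y to its left, z up, the work surface at z = 0. Lengths are in m, angles in rad, forces in N, time in s.
With the tool pointing down it reaches from about 0.35 to 0.975 m from the base axis. Payload 4.9 kg.
Tool frame: the origin (TCP) lies at the very end of the fingers, on their centre line; the grasp point (between the pads) lies 19 mm behind it; z points along the fingers, y is the line along which they close (so a half turn about z gives the same grasp; the last joint's range is limited). The gripper opens to 85 mm and grips with 20 to 120 N. Pads are 22 mm wide; open, the fingers measure 114 mm over their backs; the gripper's body (76 mm by 85 mm) begins 54 mm behind the grasp point. The pads swing forward as they close: fully open they stand 13 mm farther back than shut.
Start: joints at [-1.31, 0.053, 1.613, -0, 1.476, -0.119], TCP at [0.232, -0.58, 0.231] pointing down, gripper open.
Joint ranges: [-3.01, 3.01], [-1.01, 2.22], [0.06, 2.58], [-1.02, 4.17], [0.09, 2.62], [-3.14, 3.14]. Speed limits (rad/s): [2.57, 2.57, 3.14, 3.14, 3.14, 3.14].

INTERFACE

Orientations are given as a rotation vector (axis times angle).
In Python, from station import ctrl, imaging gives the robot as it stands.
- The arm moves only by the tool play_rows, never from a script. Its argument "series" is a list of rows, each a list of 3 entries, a list of its own where there are three numbers: the opening, from 0 (shut) to 1 (fully open), then the shift along the tool's x, y, z each as a share of 0.05 m, from -1 to 1, then the turn, a rotation vector about the tool's x, y, z each as a share of 8 degrees, from -1 to 1. In form: [[grip, [dx, dy, dz], [ax, ay, az]], ...]. A call has 1 to 8 rows; each row shifts and turns the commanded pose from where the row before left it, along the tool's axes as they then stand; what a row does not reach is not made up. A row lasts 1/8 s, in which the tool goes at most 62.5 mm and 10.7 degrees, less where a joint would pass 70% of its speed; a pose out of reach is approached as far as the arm can. A call with a number of a shift or a turn outside -1 to 1 is refused whole. A call with a gripper value outside its range is refused whole. The fingers move at their own pace and stop on an object; "force" is the grip in N (left out, the last holds). Time passes only in rows, so rows that do not move let the fingers close. It gives the time, the measured TCP pose, the force, the opening and the grip force at its end, in the units of the state.
- ctrl.get_obs(): the state, without advancing time (a new reading comes with each control period).
- imaging.get_image(name): name is "side" or "top" or "wrist"; returns a dict with "color" (400x640x3 uint8, blue, green, red), "fx", "fy", "cx", "cy" (pixels), "extrinsics" (4x4, takes a point from world to camera coordinates); the wrist camera has in their place "hand_eye" (4x4, takes a point from camera to tool coordinates, whose origin is the TCP and whose axes are the flange's). Camera axes: x right, y down, z forward; pixel columns grow to the right and rows downward; lengths in m; the calibration is good to about 2 mm. A picture is of the moment at which its call begins: read the wrist's pose just before it. There is no depth.
- ctrl.finish_job(): hands the job in; it is judged then, once.
The state is a dict: "t": time; "q": joint angles; "dq": joint speeds; "effort": joint torques, N m; "tool_pos": TCP position; "tool_rot": TCP orientation; "contact_force": force on the tool from outside, world axes, zero at the start; "wrist_torque": the same for the moment, N m; "opening": finger opening in m; "grip_force": force on a finger pad.
Only numpy, scipy, OpenCV 4.12 (cv2) and the standard library are available. Lean on these libraries where they do the work, as an engineer would, in place of code of your own. Each camera call takes 0.05 s, during which the arm holds its last target. There are 200 camera calls.

## Working session

There is one attempt and no reset: what is moved stays moved. The work goes in short steps, Python scripts to look and compute and a tool call to move; the robot and the scene stay as the last step left them, time stands still between calls to the robot, and variables do not carry over. Pictures are saved under pics/ and viewed, at most 10 in all, crops included, and the job is handed in when it is done.

Besides the shell and the picture viewer there is one more tool, called after "Emit:" as name(argument=value, ...) on one line, values as JSON. play_rows: Moves the arm, as the interface text tells. Shift numbers are shares of 0.05 m and turn numbers shares of 8 degrees, none past 1 either way. Its arguments: {"type":"object","properties":{"series":{"type":"array"},"force":{"type":"number"}},"required":["series"]}

```bash
mkdir -p pics; ls; python3 - <<'E'
from station import ctrl, imaging
import cv2,numpy as np
np.set_printoptions(precision=4,suppress=True)
o=ctrl.get_obs();print(o)
for n in("side","top"):
    i=imaging.get_image(n);cv2.imwrite(f"pics/{n}0.png",i["color"]);np.savez(f"{n}0.npz",**i);print(n,i["fx"],i["cx"],i["cy"]);print(i["extrinsics"])
i=imaging.get_image("wrist");print(i["hand_eye"],i["fx"])
E
```

```text
pics
{'t': 0.0, 'q': array([-1.31  ,  0.0534,  1.6143,  0.    ,  1.476 , -0.119 ]), 'dq': array([-0.0006,  0.0007, -0.0005,  0.0009, -0.0022, -0.0001]), 'effort': array([  0.0005, -39.3673, -37.0183,  -0.    ,   0.007 ,  -0.    ]), 'tool_pos': array([ 0.2316, -0.5799,  0.2301]), 'tool_rot': array([-3.0831, -0.5926,  0.0002]), 'contact_force': array([-0.8197,  0.6032,  0.4465]), 'wrist_torque': array([-0.0086, -0.0336, -0.034 ]), 'grip_force': 0.0, 'opening': 0.08549803271405405}
side 410.72969023993477 322.140463671823 197.63428165033102
[[-0.9928 -0.1185  0.0193  0.5165]
 [-0.0993  0.7203 -0.6865  0.0997]
 [ 0.0675 -0.6835 -0.7268  1.3707]
 [ 0.      0.      0.      1.    ]]
top 504.6546513828406 316.8491204238962 201.53445803083645
[[ 0.017  -0.9998  0.0049 -0.0068]
 [-0.9885 -0.0176 -0.1502  0.5354]
 [ 0.1502 -0.0022 -0.9886  1.3282]
 [ 0.      0.      0.      1.    ]]
[[-0.0001 -0.961  -0.2764  0.0695]
 [ 1.      0.0001 -0.0008 -0.0008]
 [ 0.0008 -0.2764  0.961  -0.1428]
 [ 0.      0.      0.      1.    ]] 291.2000047073438
```

View pics/top0.png

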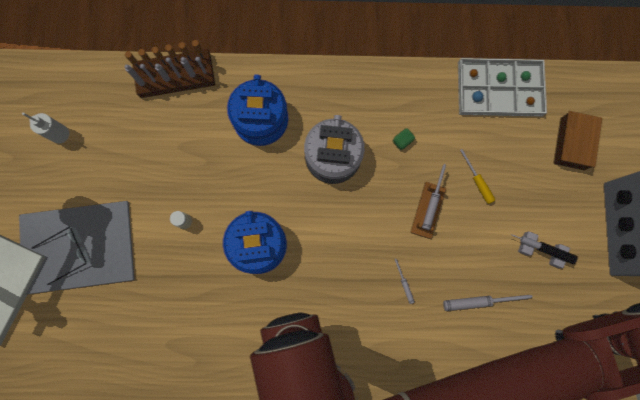

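View pics/side0.png

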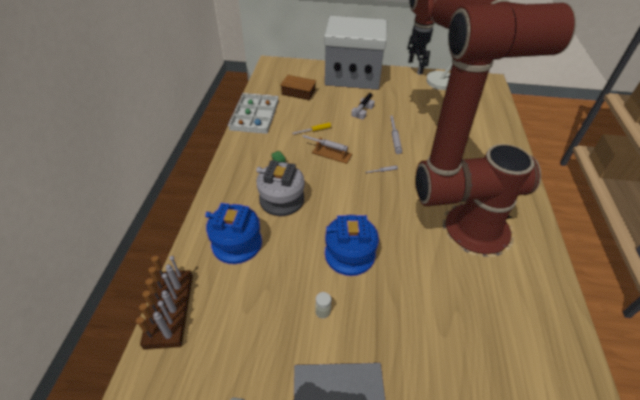

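The top view shows three bars: the small one lying at (405,282), the large one lying at (485,302), and the middle-sized one on the wooden rest at (430,208), which I choose. There are three vises: blue at (258,110), blue at (254,242), and grey at (335,150), which I choose. The jar is at (180,220), the driver at (480,180) and the stone at (404,139). I'll check the choice in one close crop.

```bash
cat > h.py <<'E'
import numpy as np,cv2
from scipy.spatial.transform import Rotation as R
np.set_printoptions(precision=4,suppress=True)
def ray(i,uv,z,T=None):
    # pixel -> world point on plane z ; T: camera->world
    if T is None: T=np.linalg.inv(i["extrinsics"])
    d=T[:3,:3]@np.array([(uv[0]-i["cx"])/i["fx"],(uv[1]-i["cy"])/i["fy"],1])
    c=T[:3,3]; return c+d*(z-c[2])/d[2]
def proj(i,p,E=None):
    E=i["extrinsics"] if E is None else E
    q=E[:3,:3]@np.array(p)+E[:3,3]; return np.array([q[0]/q[2]*i["fx"]+i["cx"],q[1]/q[2]*i["fy"]+i["cy"]])
def tool(o):
    T=np.eye(4);T[:3,:3]=R.from_rotvec(o["tool_rot"]).as_matrix();T[:3,3]=o["tool_pos"];return T
E
python3 - <<'E'
from h import *
i=dict(np.load("top0.npz"));c=i["color"]
cr=cv2.resize(c[100:250,280:500],None,fx=3.6,fy=3.6,interpolation=cv2.INTER_CUBIC);cv2.imwrite("pics/crop0.png",cr)
for n,uv,z in[("vise",(333,146),.112),("screw",(338,120),.12),("handle end",(424,226),.05),("shank tip",(444,167),.05),("handle front",(436,188),.05)]:
    print(n,ray(i,uv,z))
E
```

```text
vise [ 0.6721 -0.037   0.112 ]
screw [ 0.7402 -0.049   0.12  ]
handle end [ 0.4729 -0.2853  0.05  ]
shank tip [ 0.6353 -0.3422  0.05  ]
handle front [ 0.5768 -0.3193  0.05  ]
```

View pics/crop0.png

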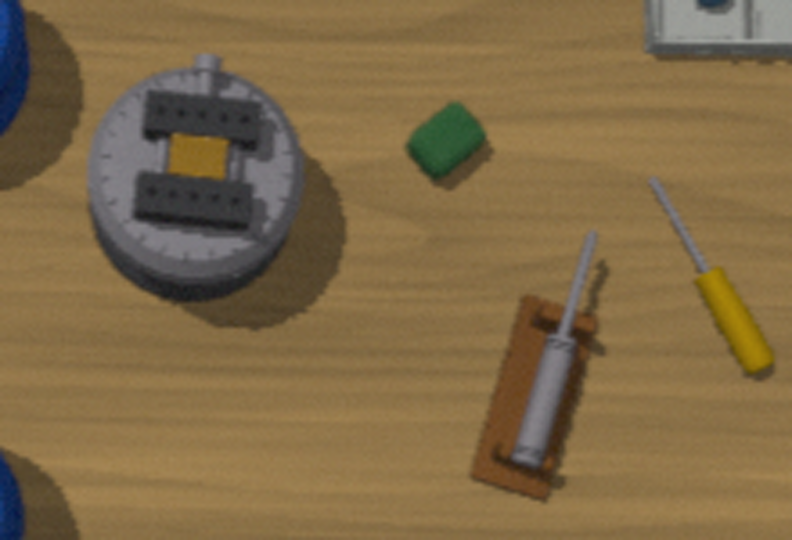

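The close crop shows the chosen grey vise with its head centre at about (334,146) and its screw at (337,117). The bar on the rest has a handle from (426,228) to (436,194) and its tip at (444,165). The handle comes out about 100 mm long, which fits. Next I move above it with the camera turned to the back.

Emit:
play_rows(series=[[1,[0.93,-0.38,0],[0,0,0]],[1,[0.93,-0.38,0],[0,0,0]],[1,[0.93,-0.38,0],[0,0,0]],[1,[0.93,-0.38,0],[0,0,0]],[1,[0.93,-0.38,0],[0,0,0]],[1,[0.93,-0.38,0],[0,0,0]],[1,[0.93,-0.38,0],[0,0,0]],[1,[0.93,-0.38,0],[0,0,0]]])

```text
t: 1.15
tool_pos: [0.5217, -0.3, 0.231]
tool_rot: [-3.085, -0.593, 0.0]
contact_force: [0.0, 0.1, 0.2]
opening: 0.0852
grip_force: 0.0
```

Emit:
play_rows(series=[[1,[0,0,0],[0,0,-1]],[1,[0,0,0],[0,0,-1]],[1,[0,0,0],[0,0,-1]],[1,[0,0,0],[0,0,-1]],[1,[0,0,0],[0,0,-1]],[1,[0,0,0],[0,0,-1]],[1,[0,0,0],[0,0,-1]],[1,[0,0,0],[0,0,-1]]])

```text
t: 2.15
tool_pos: [0.5206, -0.3012, 0.2308]
tool_rot: [-2.297, -2.142, 0.0]
contact_force: [-0.3, -0.3, -1.2]
opening: 0.0855
grip_force: 0.0
```

Emit:
play_rows(series=[[1,[0,0,0],[0,0,-1]],[1,[0,0,0],[0,0,-1]],[1,[0,0,0],[0,0,-1]],[1,[0,0,0],[0,0,-1]],[1,[0,0,0],[0,0,-1]],[1,[0,0,0],[0,0,-1]],[1,[0,0,0],[0,0,-1]],[1,[0,0,0],[0,0,-1]]])

```text
t: 3.15
tool_pos: [0.5206, -0.3012, 0.2308]
tool_rot: [-0.812, -3.034, -0.001]
contact_force: [-0.3, 0.1, 0.7]
opening: 0.0852
grip_force: 0.0
```

Emit:
play_rows(series=[[1,[0,0,0],[0,0,-1]],[1,[0,0,0],[0,0,-0.3]],[1,[0,0,0],[0,0,0]],[1,[0,0,0],[0,0,0]]])

```text
t: 3.65
tool_pos: [0.5207, -0.3013, 0.2311]
tool_rot: [-0.542, -3.094, -0.0]
contact_force: [-0.3, 0.4, 0.2]
opening: 0.0854
grip_force: 0.0
```

```bash
python3 - <<'E'
from h import *
from station import ctrl, imaging
o=ctrl.get_obs();i=imaging.get_image("wrist")
T=tool(o)@i["hand_eye"];np.savez("w1.npz",T=T,**i);cv2.imwrite("pics/w1.png",i["color"])
print(o["t"],o["tool_pos"],o["q"],o["contact_force"],T,tool(o))
E
```

```text
3.65 [ 0.5207 -0.3013  0.2311] [-0.6482 -0.0018  1.6688 -0.      1.475  -1.8721] [-0.3425  0.417   0.2458] [[ 0.3401  0.9042  0.2584  0.4542]
 [ 0.9404 -0.3271 -0.0931 -0.277 ]
 [ 0.0004  0.2746 -0.9616  0.3738]
 [ 0.      0.      0.      1.    ]] [[-0.9405  0.3399 -0.0003  0.5207]
 [ 0.3399  0.9405  0.0002 -0.3013]
 [ 0.0004  0.0001 -1.      0.2311]
 [ 0.      0.      0.      1.    ]]
```

View pics/w1.png

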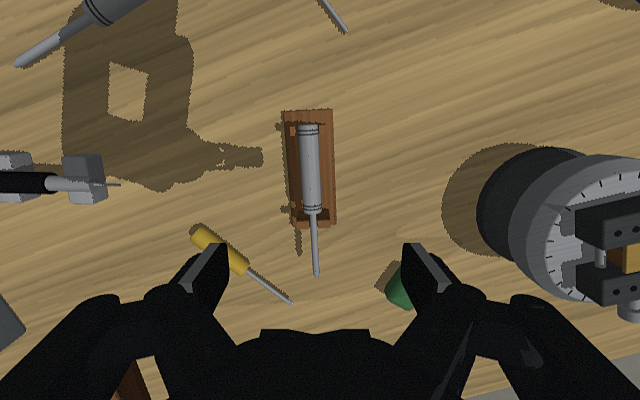

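The wrist view shows the rest at (310,170). The bar's handle runs from (307,124) to (312,213), its tip is at (317,276), and the vise is at the right edge.

```bash
python3 - <<'E'
from h import *
i=dict(np.load("w1.npz"));T=i["T"]
P={n:ray(i,uv,z,T) for n,uv,z in[("rear",(307,125),.056),("front",(312,213),.052),("tip",(317,276),.05)]}
print(P)
d=P["tip"]-P["rear"];print("az",np.arctan2(d[1],d[0]),"len",np.linalg.norm(d[:2]),np.linalg.norm((P["front"]-P["rear"])[:2]))
u=d[:2]/np.linalg.norm(d[:2]);print("centre from tip",P["tip"][:2]-.137*u,"from rear",P["rear"][:2]+.05*u)
t=dict(np.load("top0.npz"))
A,B,C=[ray(t,uv,z) for uv,z in[((426.1,228),.05),((436.1,194),.05),((444.4,164.7),.05)]]
d=C-A;u=d[:2]/np.linalg.norm(d[:2]);print("top: az",np.arctan2(d[1],d[0]),np.linalg.norm(d),"c",C[:2]-.137*u)
# vise head: grey mask in top view
hsv=cv2.cvtColor(t["color"],cv2.COLOR_BGR2HSV)
m=((hsv[...,1]<60)&(hsv[...,2]>75)).astype(np.uint8);m[:105]=0;m[190:]=0;m[:,:295]=0;m[:,372:]=0
ps=cv2.findContours(m,cv2.RETR_EXTERNAL,cv2.CHAIN_APPROX_NONE)[0];k=max(ps,key=cv2.contourArea)[:,0]
w=np.array([ray(t,p,.112)[:2] for p in k])
# iterative circle fit, upper/side rim only (top rim z=.112 is the silhouette on far side); fixed r .08
from scipy.optimize import least_squares
c0=np.array([.672,-.038]);ww=w[(w[:,0]>.66)&(np.abs(np.linalg.norm(w-c0,axis=1)-.08)<.006)]
f=least_squares(lambda p:np.linalg.norm(ww-p[:2],axis=1)-p[2],[*c0,.08],loss='soft_l1',f_scale=.001);print("head",f.x,len(ww))
# jaws dark, yellow middle
g=((hsv[...,2]<75)).astype(np.uint8);g[:105]=0;g[165:]=0;g[:,:312]=0;g[:,358:]=0
n,l,s,ce=cv2.connectedComponentsWithStats(g)
for k in range(1,n):
    if s[k,4]>80: 
        r=cv2.minAreaRect(np.argwhere(l==k)[:,::-1].astype(np.float32));print("jaw",s[k],r,ray(t,ce[k],.142))
y=((hsv[...,1]>120)&(hsv[...,2]>150)).astype(np.uint8);y[:125]=0;y[160:]=0;y[:,:320]=0;y[:,:][:,350:]=0
print("yellow",ray(t,np.argwhere(y).mean(0)[::-1],.13))
E
```

```text
{'rear': array([ 0.464 , -0.2889,  0.056 ]), 'front': array([ 0.5601, -0.3183,  0.052 ]), 'tip': array([ 0.6416, -0.3413,  0.05  ])}
az -0.2869415033790364 len 0.18515089317073927 0.1004679624862942
centre from tip [ 0.5102 -0.3025] from rear [ 0.512 -0.303]
top: az -0.29347588305711725 0.18191951365442383 c [ 0.5106 -0.3038]
head [ 0.6699 -0.0389  0.077 ] 83
jaw [320 126  35  17 397] ((337.2738342285156, 133.15167236328125), (34.512210845947266, 14.654866218566895), 8.426968574523926) [ 0.699  -0.0448  0.142 ]
jaw [317 148  36  17 469] ((334.64215087890625, 156.1571044921875), (35.056209564208984, 15.430724143981934), 2.862405300140381) [ 0.6377 -0.0387  0.142 ]
yellow [nan nan nan]<stdin>:26: RuntimeWarning: Mean of empty slice.
  ret = um.true_divide(
```

Emit:
play_rows(series=[[1,[0.17,-0.1,0],[0,0,-0.41]],[1,[0,0,0.7],[0,0,0]],[1,[0,0,0.7],[0,0,0]],[1,[0,0,0.7],[0,0,0]],[1,[0,0,0.7],[0,0,0]],[1,[0,0,0.7],[0,0,0]],[1,[0,0,0.5],[0,0,0]],[1,[0,0,0],[0,0,0]]], force=100)

```text
t: 4.7
tool_pos: [0.5094, -0.3019, 0.0287]
tool_rot: [-0.452, -3.104, -0.004]
contact_force: [0.1, 0.7, 0.2]
opening: 0.0853
grip_force: 0.0
```

```bash
python3 - <<'E'
from h import *
from station import ctrl, imaging
o=ctrl.get_obs();i=imaging.get_image("wrist")
T=tool(o)@i["hand_eye"];np.savez("w2.npz",T=T,**i);cv2.imwrite("pics/w2.png",i["color"])
print(o["t"],o["tool_pos"],o["contact_force"],tool(o)); print(proj(i,o["tool_pos"]+[0,0,.019],np.linalg.inv(T)))
E
```

```text
4.7 [ 0.5094 -0.3019  0.0287] [0.0654 0.7468 0.2112] [[-0.9584  0.2853 -0.0043  0.5094]
 [ 0.2853  0.9584  0.0034 -0.3019]
 [ 0.0051  0.002  -1.      0.0287]
 [ 0.      0.      0.      1.    ]]
[313.8932 266.6712]
```

View pics/w2.png

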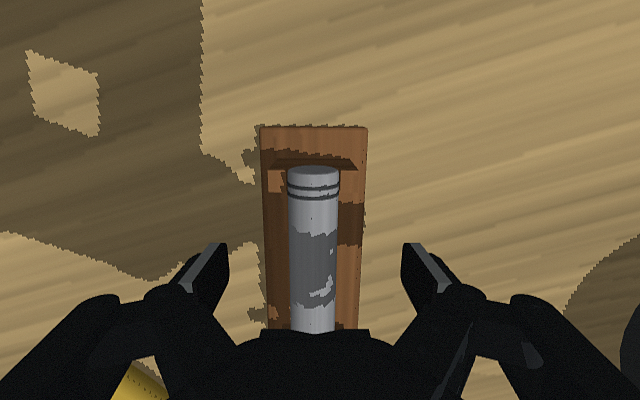

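The wrist view at depth shows the handle centred between the fingers at column 313, clear of both uprights. I close the gripper.

Emit:
play_rows(series=[[0,[0,0,0],[0,0,0]],[0,[0,0,0],[0,0,0]],[0,[0,0,0],[0,0,0]],[0,[0,0,0],[0,0,0]],[0,[0,0,0],[0,0,0]],[0,[0,0,0],[0,0,0]],[0,[0,0,0],[0,0,0]],[0,[0,0,0],[0,0,0]]], force=100)

```text
t: 5.75
tool_pos: [0.5116, -0.3035, 0.0323]
tool_rot: [0.452, 3.108, -0.001]
contact_force: [-1.3, 0.6, 5.8]
opening: 0.0194
grip_force: 97.6
```

```bash
python3 - <<'E'
from h import *
from station import ctrl, imaging
o=ctrl.get_obs();print(o,tool(o))
E
```

```text
{'t': 5.75, 'q': array([-0.6605,  0.1845,  1.8244, -0.    ,  1.1316, -1.9424]), 'dq': array([ 0.0003, -0.001 , -0.0006, -0.0015,  0.0012, -0.0026]), 'effort': array([ -0.2431, -36.6557, -29.6818,  -0.0198,  -0.4098,   0.041 ]), 'tool_pos': array([ 0.5116, -0.3035,  0.0323]), 'tool_rot': array([ 0.4521,  3.1079, -0.0009]), 'contact_force': array([-1.2557,  0.5968,  5.794 ]), 'wrist_torque': array([0.1806, 0.2056, 0.0463]), 'grip_force': 97.62595653533936, 'opening': 0.019357052479422352} [[-0.9585  0.2849  0.0009  0.5116]
 [ 0.2849  0.9585 -0.0007 -0.3035]
 [-0.001  -0.0004 -1.      0.0323]
 [ 0.      0.      0.      1.    ]]
```

Emit:
play_rows(series=[[0,[0,0,-0.3],[0,0,0]],[0,[0,0,-0.6],[0,0,0]],[0,[0,0,-0.8],[0,0,0]],[0,[0,0,-0.7],[0,0,0]],[0,[0,0,0],[0,0,0]],[0,[0,0,0],[0,0,0]],[0,[0,0,0],[0,0,0]]])

```text
t: 6.62
tool_pos: [0.51, -0.3023, 0.1488]
tool_rot: [-0.452, -3.105, -0.003]
contact_force: [-0.4, 1.3, -0.1]
opening: 0.0191
grip_force: 97.8
```

Emit:
play_rows(series=[[0,[0.48,0.64,0],[0,0,0]],[0,[0.48,0.64,0],[0,0,0]],[0,[0.48,0.64,0],[0,0,0]],[0,[0.48,0.64,0],[0,0,0]],[0,[0.48,0.64,0],[0,0,0]]])

```text
t: 7.25
tool_pos: [0.4403, -0.1141, 0.1496]
tool_rot: [-0.452, -3.106, -0.001]
contact_force: [0.2, 0.9, -1.3]
opening: 0.0193
grip_force: 97.9
```

Emit:
play_rows(series=[[0,[0,0,0],[0,0,-0.88]],[0,[0,0,0],[0,0,-0.88]],[0,[0,0,0],[0,0,-0.88]],[0,[0,0,0],[0,0,-0.88]],[0,[0,0,0],[0,0,-0.88]],[0,[0,0,0],[0,0,0]],[0,[0,0,0],[0,0,0]],[0,[0,0,0],[0,0,0]]])

```text
t: 8.25
tool_pos: [0.4416, -0.1156, 0.151]
tool_rot: [0.507, -3.1, -0.0]
contact_force: [0.0, 0.2, -1.6]
opening: 0.0192
grip_force: 98.0
```

```bash
python3 - <<'E'
from h import *
from station import ctrl, imaging
o=ctrl.get_obs();print(o["t"],o["q"],o["contact_force"],o["wrist_torque"],o["opening"],tool(o))
w=imaging.get_image("wrist")["color"];t=imaging.get_image("top");s=imaging.get_image("side")
np.savez("top1.npz",**t);np.savez("side1.npz",**s)
a=cv2.resize(t["color"][90:290,220:420],(600,600),interpolation=cv2.INTER_CUBIC)
cv2.imwrite("pics/c3.png",np.hstack([a[:,:400] if 0 else cv2.resize(a,(400,400)),cv2.resize(s["color"][130:290,190:350],(400,400))]))
E
```

```text
8.25 [-0.4193 -0.3062  2.0755 -0.      1.3729 -2.3144] [ 0.0006  0.2428 -1.6374] [-0.0091  0.008   0.0585] 0.019196459566871334 [[-0.9478 -0.3187 -0.0005  0.4416]
 [-0.3187  0.9478  0.0002 -0.1156]
 [ 0.0004  0.0004 -1.      0.151 ]
 [ 0.      0.      0.      1.    ]]
```

View pics/c3.png

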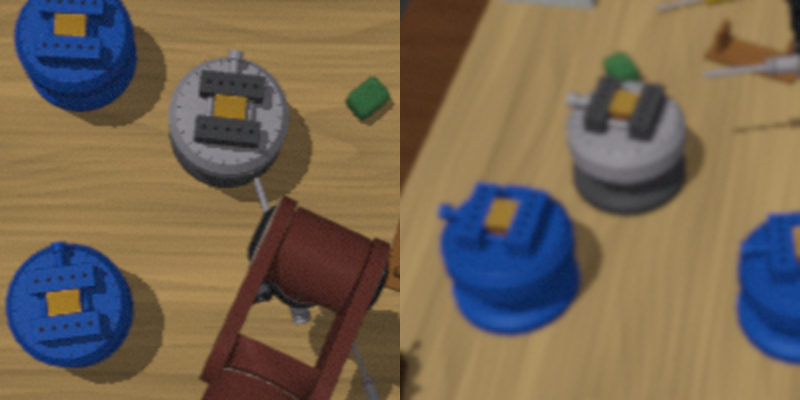

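The picture shows the bar held level, with its tip at top pixel (348,180) just in front of the grey vise. The blue vise is at lower left, and the jaws lie along the vise's y. I refine the axis and check the tip and the spacing to the blue vise.

```bash
python3 - <<'E'
from h import *
from scipy.optimize import least_squares
t=dict(np.load("top0.npz"));s=dict(np.load("side0.npz"))
g=cv2.GaussianBlur(cv2.cvtColor(t["color"],cv2.COLOR_BGR2GRAY),(3,3),0)
print("col 334:",[(r,int(g[r,334])) for r in range(160,192,2)])
print("tip",ray(t,(348.5,180),.168))
# extreme left/right silhouette of head in both views -> tangent planes through the axis (cylinder r=.08, vertical)
def lim(i,rows,c0,c1):
    hsv=cv2.cvtColor(i["color"],cv2.COLOR_BGR2HSV);out=[]
    for r in rows:
        k=np.where(hsv[r,c0:c1,1]<70)[0]+c0; out.append((r,k.min(),k.max()))
    return out
print(lim(t,range(136,158,3),295,375)); print(lim(s,range(168,212,4),245,315))
# head side wall: fit axis from silhouette columns
hb=((cv2.cvtColor(t["color"],cv2.COLOR_BGR2HSV)[...,0]-110.)**2<225)&(cv2.cvtColor(t["color"],cv2.COLOR_BGR2HSV)[...,1]>130)
hb[:205]=0;hb[280:]=0;hb[:,:215]=0;hb[:,295:]=0;p=np.argwhere(hb);print("blue ext",p.min(0),p.max(0),ray(t,((p.min(0)+p.max(0))/2)[::-1],.112))
E
```

```text
col 334: [(160, 43), (162, 46), (164, 89), (166, 123), (168, 124), (170, 123), (172, 102), (174, 86), (176, 80), (178, 52), (180, 36), (182, 36), (184, 63), (186, 72), (188, 98), (190, 110)]
tip [ 0.5713 -0.0745  0.168 ]
[(136, np.int64(306), np.int64(361)), (139, np.int64(305), np.int64(362)), (142, np.int64(305), np.int64(363)), (145, np.int64(304), np.int64(364)), (148, np.int64(304), np.int64(364)), (151, np.int64(304), np.int64(364)), (154, np.int64(305), np.int64(363)), (157, np.int64(305), np.int64(362))]
[(168, np.int64(256), np.int64(295)), (172, np.int64(257), np.int64(301)), (176, np.int64(257), np.int64(303)), (180, np.int64(256), np.int64(303)), (184, np.int64(256), np.int64(304)), (188, np.int64(257), np.int64(303)), (192, np.int64(259), np.int64(302)), (196, np.int64(259), np.int64(303)), (200, np.int64(260), np.int64(303)), (204, np.int64(261), np.int64(301)), (208, np.int64(250), np.int64(298))]
blue ext [211 224] [273 285] [0.418 0.159 0.112]
```

```bash
python3 - <<'E'
from h import *
t=dict(np.load("top0.npz"));s=dict(np.load("side0.npz"))
for c in[334.]:
  for r in(117,118,119,120,121,122,172,174,178): print(r,ray(t,(c,r),.112)[:2],ray(t,(c,r),.066)[:2])
g=cv2.cvtColor(t["color"],cv2.COLOR_BGR2GRAY);S=cv2.cvtColor(t["color"],cv2.COLOR_BGR2HSV)[...,1]
for c in(327,330,344,347): print(c,[(r,int(g[r,c]),int(S[r,c])) for r in range(112,127)])
print("side L/R planes at row 184, z=.1:",ray(s,(255.5,184),.1),ray(s,(304,184),.1), "top row 148 L/R",ray(t,(303.5,148),.1),ray(t,(364.5,148),.1))
E
```

```text
117 [ 0.7508 -0.0387] [ 0.7659 -0.0403]
118 [ 0.748  -0.0387] [ 0.763  -0.0403]
119 [ 0.7453 -0.0387] [ 0.7602 -0.0403]
120 [ 0.7426 -0.0388] [ 0.7574 -0.0404]
121 [ 0.7398 -0.0388] [ 0.7546 -0.0404]
122 [ 0.7371 -0.0388] [ 0.7517 -0.0404]
172 [ 0.6028 -0.0404] [ 0.6126 -0.0421]
174 [ 0.5975 -0.0405] [ 0.6071 -0.0421]
178 [ 0.587  -0.0406] [ 0.5962 -0.0423]
327 [(112, 117, 128), (113, 124, 122), (114, 123, 122), (115, 121, 126), (116, 125, 123), (117, 121, 126), (118, 119, 119), (119, 112, 66), (120, 105, 9), (121, 112, 11), (122, 123, 12), (123, 122, 10), (124, 122, 12), (125, 86, 11), (126, 62, 12)]
330 [(112, 117, 123), (113, 122, 128), (114, 122, 128), (115, 120, 128), (116, 122, 131), (117, 118, 128), (118, 115, 103), (119, 105, 16), (120, 92, 18), (121, 102, 7), (122, 111, 7), (123, 120, 14), (124, 125, 4), (125, 102, 10), (126, 68, 0)]
344 [(112, 124, 125), (113, 121, 124), (114, 116, 127), (115, 118, 125), (116, 121, 124), (117, 123, 128), (118, 122, 129), (119, 118, 113), (120, 101, 40), (121, 77, 10), (122, 89, 14), (123, 104, 10), (124, 115, 9), (125, 122, 8), (126, 118, 10)]
347 [(112, 123, 127), (113, 123, 126), (114, 114, 132), (115, 113, 128), (116, 119, 128), (117, 120, 128), (118, 123, 127), (119, 119, 123), (120, 111, 123), (121, 107, 79), (122, 93, 16), (123, 98, 8), (124, 119, 8), (125, 122, 12), (126, 119, 10)]
side L/R planes at row 184, z=.1: [ 0.7432 -0.0028  0.1   ] [ 0.5854 -0.0248  0.1   ] top row 148 L/R [0.6684 0.0403 0.1   ] [ 0.6714 -0.1205  0.1   ]
```

Emit:
play_rows(series=[[0,[0,-0.02,0.6],[0,0,0]],[0,[0,0,0.6],[0,0,0]],[0,[0,0,0.6],[0,0,0]],[0,[0,0,0.61],[0,0,0]],[0,[0,0,0],[0,0,0]],[0,[0,0,0],[0,0,0]],[0,[0,0,0],[0,0,0]]])

```text
t: 9.28
tool_pos: [0.4434, -0.1172, 0.0327]
tool_rot: [-0.508, 3.097, -0.003]
contact_force: [0.2, -0.5, -0.8]
opening: 0.0193
grip_force: 98.0
```

Emit:
play_rows(series=[[0,[-0.25,0,0],[0,0,0]],[0,[-0.3,0,0],[0,0,0]],[0,[-0.3,0,0],[0,0,0]],[0,[-0.2,0,0],[0,0,0]],[0,[0,0,0],[0,0,0]],[0,[0,0,0],[0,0,0]],[0,[0,0,0],[0,0,0]],[0,[0,0,0],[0,0,0]]])

```text
t: 10.28
tool_pos: [0.4915, -0.0999, 0.0308]
tool_rot: [0.508, -3.1, -0.0]
contact_force: [0.7, -1.1, -1.5]
opening: 0.0193
grip_force: 98.0
```

```bash
cat >> h.py <<'E'
AX=np.array([.670,-.040])
def rep(ax=AX):
    from station import ctrl
    o=ctrl.get_obs();T=tool(o);b=-T[:2,0]/np.linalg.norm(T[:2,0]);l=np.array([-b[1],b[0]]);v=ax-T[:2,3];f=o["contact_force"]
    print("t %.2f"%o["t"],"z %.4f"%T[2,3],"dip",T[2,0].round(4),"th %.4f"%np.arctan2(b[1],b[0]),"r_grip %.4f"%(v@b),"axis left by %.4f"%(v@l),"F push %.1f left %.1f up %.1f"%(-f[:2]@b,f[:2]@l,f[2]),"M",o["wrist_torque"].round(2),"pos",T[:3,3])
E
python3 -c "from h import *;rep()"
```

```text
t 10.28 z 0.0308 dip 0.0001 th 0.3250 r_grip 0.1883 axis left by -0.0003 F push -0.3 left -1.3 up -1.5 M [-0.04  0.   -0.02] pos [ 0.4915 -0.0999  0.0308]
```

Emit:
play_rows(series=[[0,[-0.03,0,0],[0,0,0]],[0,[-0.03,0,0],[0,0,0]],[0,[-0.02,0,0],[0,0,0]],[0,[0,0,0],[0,0,0]],[0,[0,0,0],[0,0,0]]])

```text
t: 10.9
tool_pos: [0.4956, -0.0985, 0.0308]
tool_rot: [0.509, -3.1, -0.0]
contact_force: [-0.3, 0.4, -1.5]
opening: 0.0196
grip_force: 98.0
```

Emit:
play_rows(series=[[0,[-0.01,0,0],[0,0,0]],[0,[-0.01,0,0],[0,0,0]],[0,[0,0,0],[0,0,0]],[0,[0,0,0],[0,0,0]]])

```text
t: 11.4
tool_pos: [0.4965, -0.0982, 0.0308]
tool_rot: [-0.509, 3.1, 0.0]
contact_force: [-0.4, 0.2, -1.1]
opening: 0.0195
grip_force: 98.0
```

```bash
python3 -c "from h import *;rep()"
```

```text
t 11.40 z 0.0308 dip -0.0 th 0.3253 r_grip 0.1830 axis left by -0.0003 F push 0.3 left 0.3 up -1.1 M [-0.04 -0.02 -0.01] pos [ 0.4965 -0.0982  0.0308]
```

Emit:
play_rows(series=[[0,[-0.01,0,0],[0,0,0]],[0,[-0.01,0,0],[0,0,0]],[0,[0,0,0],[0,0,0]]])

```text
t: 11.78
tool_pos: [0.4974, -0.0979, 0.0308]
tool_rot: [0.509, -3.1, -0.0]
contact_force: [-0.2, -0.2, -1.2]
opening: 0.0193
grip_force: 98.2
```

Emit:
play_rows(series=[[0,[-0.01,0,0],[0,0,0]],[0,[0,0,0],[0,0,0]],[0,[0,0,0],[0,0,0]]])

```text
t: 12.15
tool_pos: [0.4976, -0.0977, 0.0306]
tool_rot: [0.509, -3.099, -0.0]
contact_force: [-3.2, -1.7, 0.1]
opening: 0.0195
grip_force: 98.2
```

```bash
python3 -c "from h import *;rep()"
```

```text
t 12.15 z 0.0306 dip 0.0009 th 0.3254 r_grip 0.1818 axis left by -0.0004 F push 3.5 left -0.6 up 0.1 M [-0.11  0.45  0.01] pos [ 0.4976 -0.0977  0.0306]
```

Emit:
play_rows(series=[[0,[-0.0036,0.163,0],[0,0,0.32]],[0,[-0.0036,0.163,0],[0,0,0.32]],[0,[0,0,0],[0,0,0]],[0,[0,0,0],[0,0,0]]])

```text
t: 12.65
tool_pos: [0.4939, -0.0822, 0.031]
tool_rot: [-0.371, 3.119, -0.0]
contact_force: [0.1, -0.1, -0.9]
opening: 0.0194
grip_force: 98.4
```

```bash
python3 -c "from h import *;rep()"
```

```text
t 12.65 z 0.0310 dip -0.0009 th 0.2367 r_grip 0.1811 axis left by -0.0003 F push -0.1 left -0.1 up -0.9 M [ 0.    0.01 -0.05] pos [ 0.4939 -0.0822  0.031 ]
```

Emit:
play_rows(series=[[0,[-0.006,0,0],[0,0,0]],[0,[0,0,0],[0,0,0]],[0,[0,0,0],[0,0,0]]])

```text
t: 13.02
tool_pos: [0.4938, -0.0821, 0.0308]
tool_rot: [-0.37, 3.12, 0.0]
contact_force: [-0.3, 0.4, -1.0]
opening: 0.0195
grip_force: 98.4
```

Emit:
play_rows(series=[[0,[-0.005,0,0],[0,0,0]],[0,[0,0,0],[0,0,0]],[0,[0,0,0],[0,0,0]]])

```text
t: 13.4
tool_pos: [0.494, -0.0819, 0.0308]
tool_rot: [-0.37, 3.12, 0.0]
contact_force: [0.4, -0.4, -1.1]
opening: 0.0193
grip_force: 98.4
```

```bash
python3 -c "from h import *;rep()"
```

```text
t 13.40 z 0.0308 dip -0.0 th 0.2360 r_grip 0.1810 axis left by -0.0004 F push -0.3 left -0.4 up -1.1 M [-0.01  0.06 -0.02] pos [ 0.494  -0.0819  0.0308]
```

Emit:
play_rows(series=[[0,[-0.005,0,0],[0,0,0]],[0,[-0.005,0,0],[0,0,0]],[0,[0,0,0],[0,0,0]]])

```text
t: 13.78
tool_pos: [0.4945, -0.0818, 0.0308]
tool_rot: [0.37, -3.12, 0.0]
contact_force: [0.3, 0.9, -2.2]
opening: 0.0195
grip_force: 98.4
```

```bash
python3 -c "from h import *;rep()"
```

```text
t 13.78 z 0.0308 dip 0.0 th 0.2361 r_grip 0.1804 axis left by -0.0004 F push -0.5 left 0.8 up -2.2 M [-0.01 -0.01  0.02] pos [ 0.4945 -0.0818  0.0308]
```

Emit:
play_rows(series=[[0,[-0.01,0,0],[0,0,0]],[0,[-0.01,0,0],[0,0,0]],[0,[0,0,0],[0,0,0]]])

```text
t: 14.15
tool_pos: [0.4955, -0.0816, 0.0308]
tool_rot: [-0.37, 3.12, -0.0]
contact_force: [-0.2, -0.2, -1.3]
opening: 0.0192
grip_force: 98.4
```

```bash
python3 -c "from h import *;rep()"
```

```text
t 14.15 z 0.0308 dip -0.0 th 0.2360 r_grip 0.1794 axis left by -0.0004 F push 0.2 left -0.2 up -1.3 M [0.01 0.06 0.05] pos [ 0.4955 -0.0816  0.0308]
```

Emit:
play_rows(series=[[0,[-0.01,0,0],[0,0,0]],[0,[-0.01,0,0],[0,0,0]],[0,[-0.01,0,0],[0,0,0]],[0,[0,0,0],[0,0,0]]])

```text
t: 14.65
tool_pos: [0.4969, -0.0812, 0.0308]
tool_rot: [-0.37, 3.12, 0.0]
contact_force: [0.2, -0.1, -2.5]
opening: 0.0194
grip_force: 98.4
```

```bash
python3 -c "from h import *;rep()"
```

```text
t 14.65 z 0.0308 dip -0.0 th 0.2359 r_grip 0.1779 axis left by -0.0004 F push -0.1 left -0.1 up -2.5 M [ 0.04 -0.01 -0.02] pos [ 0.4969 -0.0812  0.0308]
```

Emit:
play_rows(series=[[0,[-0.01,0,0],[0,0,0]],[0,[-0.01,0,0],[0,0,0]],[0,[-0.01,0,0],[0,0,0]],[0,[0,0,0],[0,0,0]]])

```text
t: 15.15
tool_pos: [0.4984, -0.0809, 0.0308]
tool_rot: [-0.37, 3.12, -0.0]
contact_force: [-0.0, -0.6, -0.9]
opening: 0.0189
grip_force: 98.4
```

```bash
python3 -c "from h import *;rep()"
```

```text
t 15.15 z 0.0308 dip -0.0 th 0.2361 r_grip 0.1764 axis left by -0.0004 F push 0.2 left -0.6 up -0.9 M [-0.   -0.01 -0.03] pos [ 0.4984 -0.0809  0.0308]
```

Emit:
play_rows(series=[[0,[-0.01,0,0],[0,0,0]],[0,[-0.01,0,0],[0,0,0]],[0,[-0.01,0,0],[0,0,0]],[0,[0,0,0],[0,0,0]]])

```text
t: 15.65
tool_pos: [0.4998, -0.0805, 0.0308]
tool_rot: [-0.37, 3.12, -0.0]
contact_force: [-0.5, -0.3, -1.4]
opening: 0.0192
grip_force: 99.0
```

```bash
python3 -c "from h import *;rep()"
```

```text
t 15.65 z 0.0308 dip -0.0 th 0.2361 r_grip 0.1749 axis left by -0.0005 F push 0.6 left -0.1 up -1.4 M [0.03 0.01 0.17] pos [ 0.4998 -0.0805  0.0308]
```

Emit:
play_rows(series=[[0,[-0.01,0,0],[0,0,0]],[0,[-0.01,0,0],[0,0,0]],[0,[0,0,0],[0,0,0]]])

```text
t: 16.02
tool_pos: [0.5008, -0.0803, 0.0308]
tool_rot: [0.37, -3.12, -0.0]
contact_force: [-0.2, 0.1, -0.7]
opening: 0.0192
grip_force: 99.0
```

```bash
python3 -c "from h import *;rep()"
```

```text
t 16.02 z 0.0308 dip 0.0 th 0.2360 r_grip 0.1739 axis left by -0.0004 F push 0.2 left 0.2 up -0.7 M [-0.05  0.03 -0.01] pos [ 0.5008 -0.0803  0.0308]
```

Emit:
play_rows(series=[[0,[-0.015,0,0],[0,0,0]],[0,[-0.015,0,0],[0,0,0]],[0,[-0.015,0,0],[0,0,0]],[0,[-0.015,0,0],[0,0,0]],[0,[0,0,0],[0,0,0]]])

```text
t: 16.65
tool_pos: [0.5038, -0.0796, 0.0308]
tool_rot: [-0.37, 3.12, 0.0]
contact_force: [0.0, 0.6, -1.4]
opening: 0.0195
grip_force: 99.0
```

```bash
python3 -c "from h import *;rep()"
```

```text
t 16.65 z 0.0308 dip -0.0 th 0.2360 r_grip 0.1709 axis left by -0.0004 F push -0.1 left 0.5 up -1.4 M [0.07 0.06 0.1 ] pos [ 0.5038 -0.0796  0.0308]
```

Emit:
play_rows(series=[[0,[-0.02,0,0],[0,0,0]],[0,[-0.02,0,0],[0,0,0]],[0,[-0.02,0,0],[0,0,0]],[0,[-0.02,0,0],[0,0,0]],[0,[-0.02,0,0],[0,0,0]],[0,[0,0,0],[0,0,0]]])

```text
t: 17.4
tool_pos: [0.5087, -0.0784, 0.0308]
tool_rot: [-0.37, 3.12, -0.0]
contact_force: [-0.0, 0.6, -1.7]
opening: 0.0193
grip_force: 99.0
```

```bash
python3 -c "from h import *;rep()"
```

```text
t 17.40 z 0.0308 dip -0.0001 th 0.2361 r_grip 0.1659 axis left by -0.0004 F push -0.1 left 0.6 up -1.7 M [0.05 0.05 0.06] pos [ 0.5087 -0.0784  0.0308]
```

Emit:
play_rows(series=[[0,[-0.02,0,0],[0,0,0]],[0,[-0.02,0,0],[0,0,0]],[0,[-0.03,0,0],[0,0,0]],[0,[-0.03,0,0],[0,0,0]],[0,[-0.03,0,0],[0,0,0]],[0,[-0.03,0,0],[0,0,0]],[0,[0,0,0],[0,0,0]]])

```text
t: 18.27
tool_pos: [0.5163, -0.0764, 0.0307]
tool_rot: [0.37, -3.119, -0.0]
contact_force: [-0.0, 0.7, -2.2]
opening: 0.019
grip_force: 99.1
```

```bash
python3 -c "from h import *;rep()"
```

```text
t 18.27 z 0.0307 dip 0.0003 th 0.2362 r_grip 0.1580 axis left by -0.0006 F push -0.1 left 0.7 up -2.2 M [0.11 0.09 0.09] pos [ 0.5163 -0.0764  0.0307]
```

Now I creep the last 3 mm to the socket's bottom.

Emit:
play_rows(series=[[0,[-0.01,0,0],[0,0,0]],[0,[-0.01,0,0],[0,0,0]],[0,[-0.01,0,0],[0,0,0]],[0,[-0.01,0,0],[0,0,0]],[0,[-0.01,0,0],[0,0,0]],[0,[0,0,0],[0,0,0]]])

```text
t: 19.02
tool_pos: [0.5185, -0.0758, 0.0306]
tool_rot: [0.37, -3.119, -0.0]
contact_force: [-3.7, 1.1, -0.2]
opening: 0.0195
grip_force: 99.0
```

Emit:
play_rows(series=[[0,[-0.01,0,0],[0,0,0]],[0,[0,0,0],[0,0,0]]])

```text
t: 19.27
tool_pos: [0.5189, -0.0758, 0.0306]
tool_rot: [0.37, -3.119, -0.0]
contact_force: [-3.9, 0.8, -1.4]
opening: 0.0191
grip_force: 99.0
```

```bash
python3 -c "from h import *;rep()"
```

```text
t 19.27 z 0.0306 dip 0.0008 th 0.2361 r_grip 0.1553 axis left by -0.0005 F push 3.6 left 1.6 up -1.4 M [0.14 0.56 0.22] pos [ 0.5189 -0.0758  0.0306]
```

Emit:
play_rows(series=[[0,[-0.01,0,0],[0,0,0]],[0,[0,0,0],[0,0,0]],[0,[0,0,0],[0,0,0]]])

```text
t: 19.65
tool_pos: [0.5191, -0.0757, 0.0305]
tool_rot: [0.37, -3.118, -0.0]
contact_force: [-4.8, -0.3, -2.0]
opening: 0.0196
grip_force: 99.0
```

```bash
python3 -c "from h import *;rep()"
```

```text
t 19.65 z 0.0305 dip 0.0016 th 0.2360 r_grip 0.1551 axis left by -0.0006 F push 4.8 left 0.9 up -2.0 M [0.04 0.74 0.2 ] pos [ 0.5191 -0.0757  0.0305]
```

Emit:
play_rows(series=[[0,[-0.0025,0.124,0],[0,0,0.2865]],[0,[-0.0025,0.124,0],[0,0,0.2865]],[0,[-0.0025,0.124,0],[0,0,0.2865]],[0,[-0.0025,0.124,0],[0,0,0.2865]],[0,[-0.0025,0.124,0],[0,0,0.2865]],[0,[-0.0025,0.124,0],[0,0,0.2865]],[0,[0,0,0],[0,0,0]]])

```text
t: 20.52
tool_pos: [0.5149, -0.0399, 0.0306]
tool_rot: [-0.009, -3.14, 0.004]
contact_force: [-5.5, -4.4, -2.0]
opening: 0.0187
grip_force: 99.3
```

```bash
python3 -c "from h import *;rep()"
```

```text
t 20.52 z 0.0306 dip 0.0014 th -0.0056 r_grip 0.1551 axis left by 0.0008 F push 5.4 left -4.4 up -2.0 M [-0.68  0.87 -0.33] pos [ 0.5149 -0.0399  0.0306]
```

Emit:
play_rows(series=[[0,[-0.0025,0.124,0],[0,0,0.2865]],[0,[-0.0025,0.124,0],[0,0,0.2865]],[0,[-0.0025,0.124,0],[0,0,0.2865]],[0,[-0.0025,0.124,0],[0,0,0.2865]],[0,[-0.0025,0.124,0],[0,0,0.2865]],[0,[-0.0025,0.124,0],[0,0,0.2865]],[0,[-0.0025,0.124,0],[0,0,0.2865]],[0,[-0.0025,0.124,0],[0,0,0.2865]]])

```text
t: 21.52
tool_pos: [0.5226, 0.009, 0.0304]
tool_rot: [-0.512, -3.097, 0.003]
contact_force: [-5.9, -3.6, -1.0]
opening: 0.0188
grip_force: 99.4
```

```bash
python3 -c "from h import *;rep()"
```

```text
t 21.52 z 0.0304 dip 0.0018 th -0.3275 r_grip 0.1553 axis left by 0.0010 F push 4.4 left -5.4 up -1.0 M [-0.56  0.93 -0.45] pos [0.5226 0.009  0.0304]
```

Emit:
play_rows(series=[[0,[-0.0025,0.124,0],[0,0,0.2865]],[0,[-0.0025,0.124,0],[0,0,0.2865]],[0,[-0.0025,0.124,0],[0,0,0.2865]],[0,[-0.0025,0.124,0],[0,0,0.2865]],[0,[-0.0025,0.124,0],[0,0,0.2865]],[0,[-0.0025,0.124,0],[0,0,0.2865]],[0,[-0.0025,0.124,0],[0,0,0.2865]],[0,[0,0,0],[0,0,0]]])

```text
t: 22.52
tool_pos: [0.542, 0.0483, 0.0302]
tool_rot: [-0.937, -2.996, 0.002]
contact_force: [-6.4, -1.5, -0.8]
opening: 0.019
grip_force: 99.5
```

```bash
python3 -c "from h import *;rep()"
```

```text
t 22.52 z 0.0302 dip 0.002 th -0.6061 r_grip 0.1555 axis left by 0.0003 F push 4.4 left -4.9 up -0.8 M [-0.27  0.94 -0.46] pos [0.542  0.0483 0.0302]
```

Emit:
play_rows(series=[[0,[-0.0025,0.124,0],[0,0,0.2865]],[0,[-0.0025,0.124,0],[0,0,0.2865]],[0,[-0.0025,0.124,0],[0,0,0.2865]],[0,[-0.0025,0.124,0],[0,0,0.2865]],[0,[0,0,0],[0,0,0]]])

```text
t: 23.15
tool_pos: [0.5576, 0.0677, 0.0302]
tool_rot: [-1.173, -2.911, 0.002]
contact_force: [-6.3, -0.8, -1.3]
opening: 0.019
grip_force: 99.5
```

```bash
python3 -c "from h import *;rep()"
```

```text
t 23.15 z 0.0302 dip 0.002 th -0.7663 r_grip 0.1556 axis left by 0.0003 F push 4.0 left -5.0 up -1.3 M [-0.15  0.9  -0.36] pos [0.5576 0.0677 0.0302]
```

Emit:
play_rows(series=[[0,[-0.001,0.062,0],[0,0,0.143]],[0,[-0.001,0.062,0],[0,0,0.143]],[0,[0,0,0],[0,0,0]]])

```text
t: 23.52
tool_pos: [0.5619, 0.072, 0.0302]
tool_rot: [-1.231, -2.887, 0.002]
contact_force: [-5.7, -0.1, -0.2]
opening: 0.0193
grip_force: 99.5
```

```bash
python3 -c "from h import *;rep()"
```

```text
t 23.52 z 0.0302 dip 0.0021 th -0.8062 r_grip 0.1557 axis left by 0.0005 F push 3.9 left -4.2 up -0.2 M [-0.17  0.86 -0.41] pos [0.5619 0.072  0.0302]
```

Emit:
play_rows(series=[[0,[-0.001,0.062,0],[0,0,0.143]],[0,[-0.001,0.062,0],[0,0,0.143]],[0,[0,0,0],[0,0,0]]])

```text
t: 23.9
tool_pos: [0.5664, 0.0763, 0.0302]
tool_rot: [-1.289, -2.862, 0.002]
contact_force: [-6.6, -0.9, -0.8]
opening: 0.0192
grip_force: 99.5
```

```bash
python3 -c "from h import *;rep()"
```

```text
t 23.90 z 0.0302 dip 0.0022 th -0.8462 r_grip 0.1557 axis left by 0.0005 F push 3.7 left -5.6 up -0.8 M [-0.15  0.94 -0.42] pos [0.5664 0.0763 0.0302]
```

Emit:
play_rows(series=[[0,[-0.001,0.047,0],[0,0,0.107]],[0,[-0.001,0.047,0],[0,0,0.107]],[0,[0,0,0],[0,0,0]]])

```text
t: 24.28
tool_pos: [0.57, 0.0793, 0.0301]
tool_rot: [-1.331, -2.842, 0.002]
contact_force: [-6.0, -0.2, -0.4]
opening: 0.0191
grip_force: 99.5
```

```bash
python3 -c "from h import *;rep()"
```

```text
t 24.27 z 0.0301 dip 0.0023 th -0.8762 r_grip 0.1557 axis left by 0.0005 F push 3.7 left -4.7 up -0.4 M [-0.19  1.   -0.41] pos [0.57   0.0793 0.0301]
```

Emit:
play_rows(series=[[0,[-0.001,0.047,0],[0,0,0.107]],[0,[-0.001,0.047,0],[0,0,0.107]],[0,[0,0,0],[0,0,0]]])

```text
t: 24.65
tool_pos: [0.5732, 0.082, 0.0299]
tool_rot: [-1.374, -2.821, 0.003]
contact_force: [-7.9, -1.2, -0.3]
opening: 0.0195
grip_force: 99.6
```

```bash
python3 -c "from h import *;rep()"
```

```text
t 24.65 z 0.0299 dip 0.0026 th -0.9063 r_grip 0.1557 axis left by 0.0010 F push 3.9 left -7.0 up -0.3 M [-0.27  1.08 -0.53] pos [0.5732 0.082  0.0299]
```

Emit:
play_rows(series=[[0,[-0.001,0.047,0],[0,0,0.107]],[0,[0,0,0],[0,0,0]],[0,[0,0,0],[0,0,0]]])

```text
t: 25.02
tool_pos: [0.5747, 0.0831, 0.0297]
tool_rot: [-1.394, -2.81, 0.004]
contact_force: [-9.0, -1.2, -0.3]
opening: 0.0189
grip_force: 99.7
```

```bash
python3 -c "from h import *;rep()"
```

```text
t 25.02 z 0.0297 dip 0.0027 th -0.9212 r_grip 0.1557 axis left by 0.0014 F push 4.5 left -7.9 up -0.3 M [-0.38  1.24 -0.58] pos [0.5747 0.0831 0.0297]
```

Emit:
play_rows(series=[[0,[-0.001,0.047,0],[0,0,0.107]],[0,[-0.001,0.047,0],[0,0,0.107]],[0,[0,0,0],[0,0,0]]])

```text
t: 25.4
tool_pos: [0.5779, 0.0854, 0.0294]
tool_rot: [-1.436, -2.788, 0.007]
contact_force: [-9.3, -2.8, 0.1]
opening: 0.0194
grip_force: 99.9
```

```bash
python3 -c "from h import *;rep()"
```

```text
t 25.40 z 0.0294 dip 0.0028 th -0.9513 r_grip 0.1556 axis left by 0.0022 F push 3.1 left -9.2 up 0.1 M [-0.76  1.43 -0.67] pos [0.5779 0.0854 0.0294]
```

The resisting torque about the axis has risen from 0.4 to 0.76 N m, so the ring is against its stop. I ease the preload slightly and release.

Emit:
play_rows(series=[[0,[0,-0.06,0],[0,0,-0.14]],[0,[0,0,0],[0,0,0]],[0.3,[0,0,0],[0,0,0]],[0.6,[0,0,0],[0,0,0]],[0.8,[0,0,0],[0,0,0]],[0.8,[0,0,0],[0,0,0]],[0.8,[0,0,0],[0,0,0]],[0.8,[0,0,0],[0,0,0]]])

```text
t: 26.4
tool_pos: [0.5783, 0.0847, 0.031]
tool_rot: [1.407, 2.808, 0.0]
contact_force: [0.7, -0.2, -0.2]
opening: 0.0685
grip_force: 0.0
```

```bash
python3 - <<'E'
from h import *
from station import ctrl, imaging
rep();o=ctrl.get_obs();print(o["opening"],o["grip_force"])
i=imaging.get_image("wrist");np.savez("w5.npz",T=tool(o)@i["hand_eye"],**i);cv2.imwrite("pics/w5.png",i["color"])
E
```

```text
t 26.40 z 0.0310 dip -0.0003 th -0.9289 r_grip 0.1548 axis left by -0.0013 F push -0.6 left 0.4 up -0.2 M [-0.01  0.01  0.02] pos [0.5783 0.0847 0.031 ]
0.06847011517315126 0.0
```

View pics/w5.png

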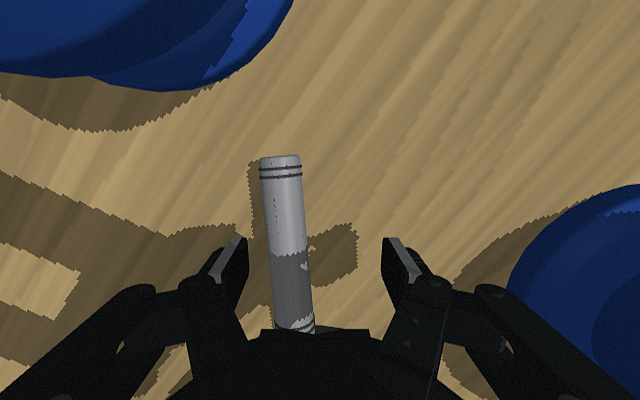

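The wrist view shows the handle free between the fingers, with its rear end at (281,160) and its front at (296,328). It is leaning back a little to the right and clear of both blue vises.

```bash
python3 - <<'E'
from h import *
i=dict(np.load("w5.npz"));T=i["T"]
for z in(.05,.044):
    a=ray(i,(280.5,162),z,T);b=ray(i,(295.5,325),z+.003,T);d=AX-a[:2]
    print(a,b,"dir",np.arctan2(*(b-a)[1::-1]),"len",np.linalg.norm((b-a)[:2]),"rear bearing",np.arctan2(d[1],d[0]),"r",np.linalg.norm(d))
E
```

```text
[0.5363 0.1161 0.05  ] [0.5888 0.0546 0.053 ] dir -0.8651823256477638 len 0.08083273246314931 rear bearing -0.8626231116000319 r 0.20549505716179012
[0.5364 0.1149 0.044 ] [0.5914 0.0502 0.047 ] dir -0.8654069291234792 len 0.08487419329988044 rear bearing -0.8588610295690452 r 0.20454290570238232
```

Emit:
play_rows(series=[[0.8,[0,0,-0.4],[0,0,0]],[0.8,[0,0,-0.8],[0,0,0]],[0.8,[0,0,-1],[0,0,0]],[0.8,[0,0,-1],[0,0,0]],[0.8,[0,0,-1],[0,0,0]],[0.8,[0.6,0,-1],[0,0,0]],[0.8,[0,0,-1],[0,0,0]],[0.8,[0,0,0],[0,0,0]]])

```text
t: 27.45
tool_pos: [0.5618, 0.1091, 0.3491]
tool_rot: [1.402, 2.799, 0.01]
contact_force: [0.2, -0.6, -0.1]
opening: 0.0687
grip_force: 0.0
```

```bash
python3 - <<'E'
from h import *
from station import ctrl, imaging
rep();o=ctrl.get_obs()
i=imaging.get_image("wrist");np.savez("w6.npz",T=tool(o)@i["hand_eye"],**i);cv2.imwrite("pics/w6.png",i["color"])
E
```

```text
t 27.45 z 0.3491 dip -0.007 th -0.9285 r_grip 0.1842 axis left by -0.0027 F push -0.7 left -0.2 up -0.1 M [ 0.    0.02 -0.04] pos [0.5618 0.1091 0.3491]
```

View pics/w6.png

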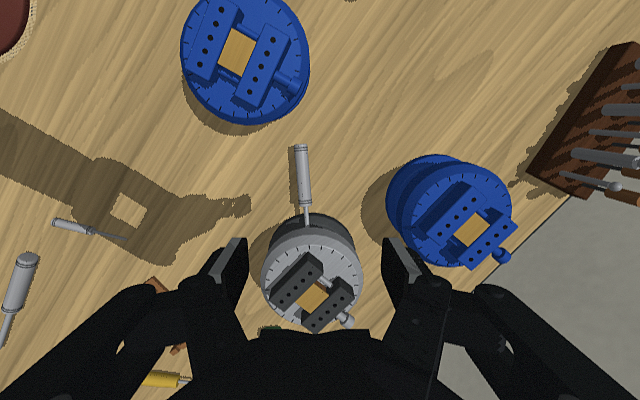

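The wrist view shows the bar seated in the grey vise, with its handle at (302,175) and its shank going under the head at (307,222). The jaws are at (310,290) and the screw end at (347,322). I zoom in once to get the vise's yaw.

```bash
python3 - <<'E'
import cv2
c=cv2.imread("pics/w6.png")[135:345,250:380]
cv2.imwrite("pics/w6c.png",cv2.resize(c[100:],None,fx=5,fy=5,interpolation=cv2.INTER_CUBIC))
E
```

```text
(no output)
```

View pics/w6c.png

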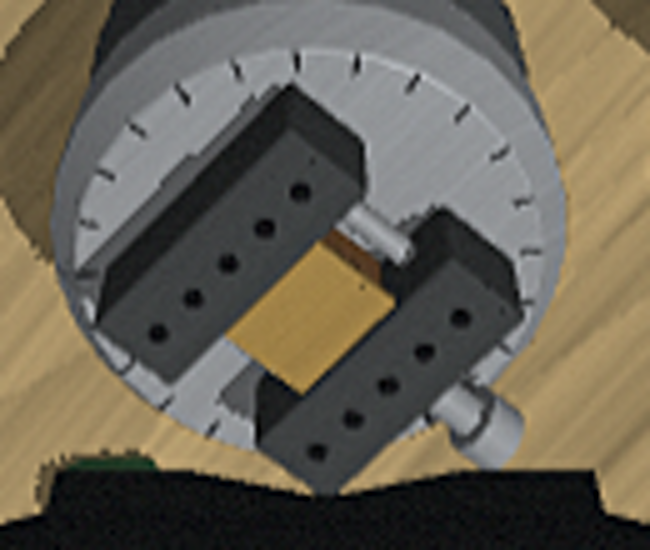

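The zoomed crop gives the jaw holes: (301,192) to (158,334) on one jaw and (460,317) to (317,452) on the other. They give the vise's y direction and its centre.

```bash
python3 - <<'E'
from h import *
i=dict(np.load("w6.npz"));T=i["T"]
f=lambda x,y,z:ray(i,(x/5+250-.4,y/5+235-.4),z,T)[:2]
H=[f(*p,.142) for p in[(301,192),(158,334),(460,317),(317,452)]]
for a,b in((0,1),(2,3)):
    d=H[a]-H[b];d=d*np.sign(d[1]);print("yaw from holes",np.arctan2(d[1],d[0])-np.pi/2)
d=(H[2]+H[3]-H[0]-H[1])/2;print("yaw jaws across",np.arctan2(d[1],d[0]),"mid",np.mean(H,0))
a=ray(i,(302,148),.05,T);b=ray(i,(307,215),.048,T);d=(b-a)
print("bar dir",np.arctan2(d[1],d[0]),a,b,"rear bearing",np.arctan2(*(AX-a[:2])[::-1]),np.linalg.norm(AX-a[:2]))
E
```

```text
yaw from holes -0.09048735312155243
yaw from holes -0.08591719546777732
yaw jaws across -0.09032472803999235 mid [ 0.6694 -0.0389]
bar dir -0.8664645224922042 [0.5391 0.1126 0.05  ] [0.6093 0.03   0.048 ] rear bearing -0.8618981335708582 0.20107754258512905
```

```bash
python3 -c "
from station import ctrl
print(ctrl.finish_job())"
```

```text
the job is handed in; nothing more can be done
None
```

I pushed the lock bar home in the socket, swung it clockwise until the ring met its stop, and left it there. The gripper was clear of everything when I handed the job in. The bar rests about 0.07 rad past the nominal locked point.

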